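Set the viewer's filter lever to its third click

ROBOT

A 6-joint arm with a two-finger parallel gripper is mounted at the origin on the work surface. World frame = base frame: x ahead of the robot, y to its left, z up, the work surface at z = 0. Lengths are in m, angles in rad, forces in N, time in s.
With the tool pointing down it reaches from about 0.25 to 0.775 m from the base axis. Payload 4 kg.
Tool frame: the origin (TCP) lies on the centre line of the jaws, within the pads' length; the fingertips stand 8 mm ahead of it and the grasp point (between the pads) lies 11 mm behind it; z points along the fingers, y is the line along which they close (so a half turn about z gives the same grasp; the last joint's range is limited). The gripper opens to 85 mm and grips with 20 to 120 N. Pads are 22 mm wide; open, the fingers measure 114 mm over their backs; the gripper's body (76 mm by 85 mm) begins 54 mm behind the grasp point. The pads swing forward as they close: fully open they stand 13 mm farther back than shut.
Start: joints at [-1.303, 0.087, 1.371, -0, 1.684, -0.103], TCP at [0.199, -0.513, 0.208] pointing down, gripper open.
Joint ranges: [-3.1, 3.1], [-0.76, 2.03], [0.27, 2.55], [-1.08, 4.22], [0.17, 2.65], [-2.57, 2.57]. Speed limits (rad/s): [2.79, 2.79, 3.14, 3.14, 3.14, 3.14].

INTERFACE

Orientations are given as a unit quaternion [x, y, z, w].
In Python, from plant import env gives the robot as it stands.
- The arm moves only by the tool apply_moves, never from a script. Its arguments are lists of equal length, an entry for each row: "delta_pos": the shift along the tool's x, y, z in m, a list of three; "spin": the turn about the tool's z in degrees; "claw": the closure, from 0 (fully open) to 1 (shut). A call has 1 to 20 rows; each row shifts and turns the commanded pose from where the row before left it, along the tool's axes as they then stand; what a row does not reach is not made up. A row lasts 1/10 s, in which the tool goes at most 50 mm and 8.59 degrees, less where a joint would pass 70% of its speed; a pose out of reach is approached as far as the arm can. A call is refused whole if a number of a shift passes 0.05 or a number of a turn 8.59, either way. A call with a gripper value outside its range is refused whole. The fingers move at their own pace and stop on an object; "force" is the grip in N (left out, the last holds). Time passes only in rows, so rows that do not move let the fingers close. It gives the time, the measured TCP pose, the force, the opening and the grip force at its end, in the units of the state.
- env.get_state(): the state, without advancing time (a new reading comes with each control period).
- env.read_camera(name): name is "scene" or "side" or "wrist"; returns a dict with "pixels" (480x640x3 uint8, red, green, blue), "fx", "fy", "cx", "cy" (pixels), "xyz" and "orientation" of the camera in the world. Camera axes: x right, y up, looking along -z (the intrinsics and any distortion apply to the point x, -y, -z); pixel columns grow to the right and rows downward; lengths in m; the calibration is good to about 2 mm. A picture is of the moment at which its call begins. There is no depth.
- env.sign_off(): hands the job in; it is judged then, once.
Trained networks look in a picture, given as the dict that the camera call returned (one of the last four; its "shot" number tells which), for a name from the list of things; names that differ only in an ending like _2 or _b are one class to them, and where a whole thing is asked for, a point or a joint stands for the part that bears it (a point fixed in the world has none). Each returns a list of dicts, best first, with "confidence" (0 to 1); they miss things now and then, are a little off and sometimes report something else, mostly with a low value. They report only what shows in the picture. A call takes as long as a camera call.
- env.silhouettes(picture, thing): "pixels" (480x640 bool, what is visible of it) and "point" ([column, row] in pixels, amid what is visible of it).
- env.spot_point(picture, thing): "point" ([column, row] in pixels: a listed point, or the origin of a listed thing).
The state is a dict: "t": time; "joint_pos": joint angles; "joint_velocities": joint speeds; "joint_torque": joint torques, N m; "ee_pos": TCP position; "eef_rot": TCP orientation; "wrist_force": force on the tool from outside, world axes, zero at the start; "torque": the same for the moment, N m; "grip_width": finger opening in m; "grip_force": force on a finger pad.
Only numpy, scipy, OpenCV 4.12 (cv2) and the standard library are available. Lean on these libraries where they do the work, as an engineer would, in place of code of your own. Each camera call takes 0.05 s, during which the arm holds its last target. There are 200 camera calls.

TASK

On the fluorescence viewer, push the filter lever back to its home stop, without ramming it, then push it out click by click and leave it resting in the third click from the stop; never run it on past the third click. Only push the lever with a fingertip or the outside of the fingers, first on one face and then on the other, do not pinch it, and leave everything else where it stands.

Things in the scene. Friction and masses are not known exactly. Their poses are not given: they have to be found in the camera images.
- viewer: fixed white instrument, 240 x 300 mm in its x and y, flat deck 70 mm above the table, front (-x) turned to the robot within 0.4 rad. Origin: centre of its underside; z up. The lever's slot runs along its y at x = -50 mm on the deck, in an aluminium scale plate whose five lines, longer towards +y, mark the five clicks. Home is the -y end of the slot
- hood_top (a point): centre of the top of the grey viewing hood with amber window that stands behind the slot: 75 x 220 mm in the viewer's x and y, 125 mm above the table; viewer's x = 68, y = 0 mm
- home_block (a point): top centre of the low aluminium end block that marks the home end of the slot: 48 x 10 mm in the viewer's x and y, 6 mm above the deck; viewer's x = -50, y = -66 mm
- lever (a joint): travel of the filter lever along the viewer's +y, in m: 0 at the home stop, where it also rests; clicks (detents) 1 to 5 at 0.014, 0.028, 0.042, 0.056, 0.070. Leaving each takes about 5 to 8 N, less and less up to the crest 7 mm on; 1 to 3 mm past the crest it snaps into the next click by itself and stays. It starts near click 1 or 2
- lever_tip (a point): centre of the top of the black upright lever paddle, 112 mm above the table. Paddle: 30 mm along the viewer's x, 12 mm thick along y (the travel), free on both sides down to 2 mm above the deck. At the home stop this point is at x = -50, y = -35 mm in the viewer's frame; it moves with the lever
- lever_home_face: the half of the paddle on the home (-y) side, a 30 x 6 x 34 mm plate that is part of the lever; origin at the centre of its underside. Pushed to drive the lever out. Touching both halves at once counts as pinching (more than 1 N on each)
- lever_out_face: the half of the paddle on the +y side, like the other; pushed to drive the lever home
- vial_a: loose small clear vial with white cap, 24 mm across, 42 mm tall, on the viewer's deck about 120 mm to -y of the viewer's middle, in line with the slot; bystander. Origin: centre of its underside, as for all bystanders
- vial_b: vial like the other on the deck about 120 mm to +y, bystander
- tube_rack: loose red rack of small capped tubes, 120 x 220 x 47 mm, on the table left of the viewer, bystander
- bottle_a: white plastic bottle, 68 mm across, 165 mm tall, at the right of the table, bystander
- bottle_b: white plastic bottle like the other, bystander
- pipette: green pipette lying on the table right of the viewer, about 240 mm long and 26 mm high, bystander
- calculator: grey pocket calculator 140 x 75 x 16 mm lying at the left, bystander

How it is judged:
On the way:
1. the lever is back against its home stop (within 3 mm) (value of joint lever below 0.003 m), for 0.1 s.
At the end, for the whole second after the job is handed in: the lever rests in the third click from the home stop (42 mm from it, within 3.5 mm) (value of joint lever between 0.0385 and 0.0455 m and velocity of joint lever between -0.005 and 0.005 m/s); the robot touches nothing.
It fails at once if the lever runs past the third click, over the crest towards the fourth (value of joint lever above 0.048 m).
It fails at once if the lever is pinched (more than 1 N on both halves of the paddle) (contact force between each of lever_home_face, lever_out_face and the fingers above 1 N).
It fails at once if the lever is rammed with more than 40 N (contact force between any of lever_home_face, lever_out_face and the arm above 40 N or contact force between any of lever_home_face, lever_out_face and the fingers above 40 N).
It fails at once if a bystander is moved or lifted by more than 15 mm (distance of any of vial_a, vial_b, tube_rack, bottle_a, bottle_b, pipette, calculator from where it was at the start of the episode above 0.015 m).
It also fails if it takes over 48 s, if anything falls off the work surface, if the arm or the gripper's body presses on something with over 40 N, if the wrist force passes 120 N, or if a joint passes its speed limit or range.

## Working session

There is one attempt and no reset: what is moved stays moved. The work goes in short steps, Python scripts to look and compute and a tool call to move; the robot and the scene stay as the last step left them, time stands still between calls to the robot, and variables do not carry over. Pictures are saved under pics/ and viewed, at most 10 in all, crops included, and the job is handed in when it is done.

Besides the shell and the picture viewer there is one more tool, called after "Request:" in YAML: its name, and indented under it one key for each argument. apply_moves: Moves the arm, as the interface text tells. Its arguments: {"type":"object","properties":{"delta_pos":{"type":"array"},"spin":{"type":"array"},"claw":{"type":"array"},"force":{"type":"number"}},"required":["delta_pos","spin","claw"]}

```bash
mkdir -p pics; cat > h.py <<'E'
import numpy as np, cv2
from scipy.spatial.transform import Rotation as R
from plant import env
def ray(p,uv):
    d=R.from_quat(p['orientation']).apply([(uv[0]-p['cx'])/p['fx'],-(uv[1]-p['cy'])/p['fy'],-1.])
    return np.array(p['xyz']),d/np.linalg.norm(d)
def atz(p,uv,z):
    o,d=ray(p,uv); return o+d*(z-o[2])/d[2]
def proj(p,X):
    c=R.from_quat(p['orientation']).inv().apply(np.array(X)-p['xyz'])
    return [p['cx']+p['fx']*c[0]/-c[2],p['cy']-p['fy']*c[1]/-c[2]]
def tri(obs):
    A=np.zeros((3,3));b=np.zeros(3)
    for p,uv in obs:
        o,d=ray(p,uv);M=np.eye(3)-np.outer(d,d);A+=M;b+=M@o
    return np.linalg.solve(A,b)
def save(p,n): cv2.imwrite('pics/'+n,p['pixels'][:,:,::-1])
E
python3 - <<'E'
from h import *
np.set_printoptions(precision=4,suppress=True)
P={}
for n in ['scene','side']:
    p=env.read_camera(n);P[n]=p;save(p,n+'0.png')
    print(n,p['xyz'],[k for k in p], p['fx'])
    for t,z in [('hood_top',.125),('home_block',.076),('lever_tip',.112),('viewer',0),('vial_a',.07)]:
        for r in env.spot_point(p,t)[:2]: print(t,np.round(r['point'],1),round(r['confidence'],2),atz(p,r['point'],z))
print(env.get_state()['eef_rot'])
E
```

```text
scene [ 1.7271 -0.38    1.3854] ['pixels', 'fx', 'fy', 'cx', 'cy', 'xyz', 'orientation', 'shot'] 606.6709081807052
hood_top [351.3 239.5] 0.64 [0.6725 0.0626 0.125 ]
home_block [319.9 226. ] 0.98 [0.5537 0.0085 0.076 ]
lever_tip [339.3 215.6] 0.66 [0.5623 0.0649 0.112 ]
lever_tip [298.9 229.4] 0.33 [ 0.5815 -0.0639  0.112 ]
viewer [340.7 252.8] 0.65 [ 0.6097  0.0578 -0.    ]
vial_a [378.  222.8] 0.52 [0.5858 0.1814 0.07  ]
vial_a [300.  229.1] 0.41 [ 0.5434 -0.0501  0.07  ]
side [-0.0889  0.9273  0.896 ] ['pixels', 'fx', 'fy', 'cx', 'cy', 'xyz', 'orientation', 'shot'] 475.55471376817934
hood_top [288.3 243.9] 0.65 [0.6791 0.0563 0.125 ]
hood_top [348.4 263. ] 0.45 [0.4895 0.0205 0.125 ]
home_block [333.6 264.9] 0.65 [ 0.554  -0.0012  0.076 ]
lever_tip [315.5 266.4] 0.58 [0.5601 0.0779 0.112 ]
viewer [302.7 289.8] 0.79 [ 0.6089  0.0733 -0.    ]
vial_a [347.9 261.5] 0.68 [ 0.5363 -0.0495  0.07  ]
vial_a [281.4 293.6] 0.64 [0.5882 0.1896 0.07  ]
[ 0.9829  0.1843 -0.      0.0001]
```

View pics/scene0.png

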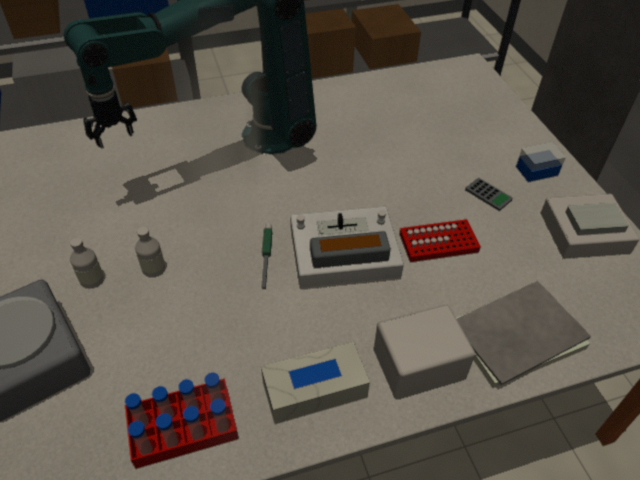

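View pics/side0.png

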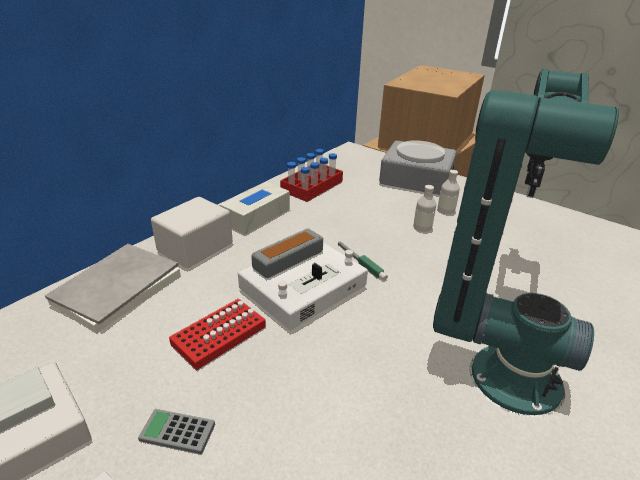

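The pictures show the viewer with the lever at scene (340,216) and side (318,270). The vials are at scene (300,224) and (382,217). The viewer's yaw is about -0.2 rad. I'll close the gripper and turn so tool x lies along the slot, then look from above.

Request:
apply_moves:
  delta_pos:
    - [0,0,-0.01]
    - [0,0,-0.01]
    - [0,0,-0.01]
    - [0,0,-0.01]
    - [0,0,-0.01]
    - [0,0,0]
    - [0,0,0]
    - [0,0,0]
  spin: [-8.2,-8.2,-8.2,-8.2,-8.2,-8.2,-8.2,0]
  claw: [1,1,1,1,1,1,1,1]
  force: 20

```text
t: 1.4
ee_pos: [0.1993, -0.5127, 0.2585]
eef_rot: [0.774, 0.634, -0.0, 0.0]
wrist_force: [0.1, -0.6, -0.4]
grip_width: -0.0001
grip_force: 0.0
```

Request:
apply_moves:
  delta_pos:
    - [0.032,0.011,0]
    - [0.032,0.011,0]
    - [0.032,0.011,0]
    - [0.032,0.011,0]
    - [0.032,0.011,0]
    - [0.032,0.011,0]
    - [0.032,0.011,0]
    - [0.032,0.011,0]
    - [0.032,0.011,0]
    - [0.032,0.011,0]
    - [0.032,0.011,0]
    - [0.032,0.011,0]
    - [0.032,0.011,0]
    - [0.032,0.011,0]
    - [0.032,0.011,0]
    - [0.032,0.011,0]
    - [0.032,0.011,0]
    - [0.032,0.011,0]
    - [0.032,0.011,0]
    - [0,0,0]
  spin: [0,0,0,0,0,0,0,0,0,0,0,0,0,0,0,0,0,0,0,0]
  claw: [1,1,1,1,1,1,1,1,1,1,1,1,1,1,1,1,1,1,1,1]

```text
t: 3.4
ee_pos: [0.5249, 0.0455, 0.2574]
eef_rot: [0.773, 0.634, 0.0, -0.001]
wrist_force: [-0.0, -0.8, -0.8]
grip_width: 0.0
grip_force: 0.0
```

```bash
cat > m.py <<'E'
from h import *
import sys
np.set_printoptions(precision=4,suppress=True)
s=env.get_state();print(s['t'],s['ee_pos'],s['wrist_force'])
p=env.read_camera('wrist');save(p,sys.argv[1]);print(p['xyz'])
for t,z in [('hood_top',.125),('home_block',.076),('lever_tip',.112),('viewer',0),('vial_a',.07)]:
    for r in env.spot_point(p,t)[:2]: print(t,np.round(r['point'],1),round(r['confidence'],2),atz(p,r['point'],z))
E
python3 m.py w1.png
```

```text
3.4 [0.5249 0.0455 0.2574] [-0.0457 -0.7803 -0.7734]
[0.5411 0.1261 0.4227]
hood_top [522.7 162.2] 0.68 [0.6802 0.0548 0.125 ]
home_block [361.2 224.9] 0.69 [0.5541 0.0138 0.076 ]
lever_tip [369.1 171.9] 0.61 [0.5662 0.0677 0.112 ]
viewer [402.7 142.3] 0.66 [0.6151 0.0707 0.    ]
vial_a [360.2   4. ] 0.96 [0.5839 0.1932 0.07  ]
vial_a [352.8 283.7] 0.93 [ 0.5361 -0.0468  0.07  ]
```

View pics/w1.png

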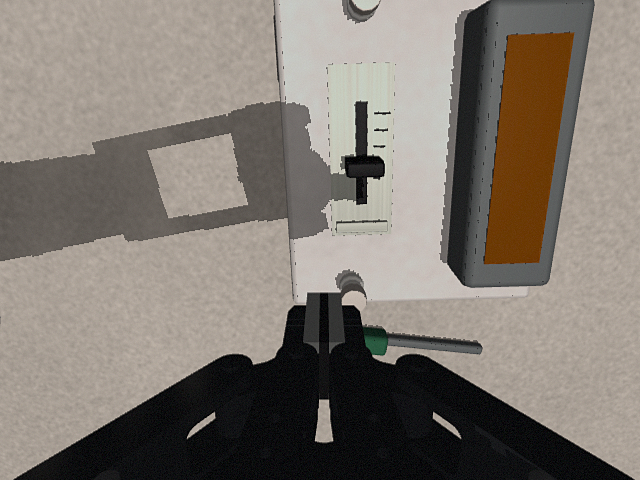

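The wrist view shows the lever paddle at (364,167), the home block at (361,227), the visible click lines at rows 113, 129 and 146, and the slot at column 361. The tool is nearly aligned with the slot.

```bash
python3 - <<'E'
from h import *
np.set_printoptions(precision=4,suppress=True)
p=env.read_camera('wrist')
for n,uv,z in [('slot+',(361.5,101),.07),('slot-',(361.5,204),.07),('pl TL',(328,63),.07),('pl BL',(330,235),.07),('pl TR',(395,63),.07),('pl BR',(392,235),.07),('l5',(382,113),.07),('l4',(381,129.5),.07),('l3',(379,146.5),.07),('blockL',(337,226),.076),('blockR',(387,226),.076),('tip',(364,165),.112),('edge0',(276,2),.07),('edge1',(293,300),.07)]:
    print(n,atz(p,uv,z))
print(R.from_quat(p['orientation']).as_matrix())
big=cv2.resize(p['pixels'][60:250,310:410],None,fx=4,fy=3*4/3,interpolation=cv2.INTER_CUBIC)[:600]
cv2.imwrite('pics/c1.png',cv2.resize(p['pixels'][90:240,320:400],None,fx=4,fy=4)[:,:,::-1])
E
```

```text
slot+ [0.5721 0.1163 0.07  ]
slot- [0.5569 0.0268 0.07  ]
pl TL [0.5499 0.1513 0.07  ]
pl BL [0.5222 0.0028 0.07  ]
pl TR [0.6045 0.1403 0.07  ]
pl BR [ 0.5803 -0.009   0.07  ]
l5 [0.5878 0.1031 0.07  ]
l4 [0.5849 0.0896 0.07  ]
l3 [0.5809 0.0755 0.07  ]
blockL [0.5306 0.0122 0.076 ]
blockR [0.5763 0.0029 0.076 ]
tip [0.5621 0.0691 0.112 ]
edge0 [0.5181 0.2033 0.07  ]
edge1 [ 0.4721 -0.0579  0.07  ]
[[ 0.98    0.1888  0.0626]
 [-0.1989  0.9287  0.313 ]
 [ 0.001  -0.3192  0.9477]]
```

View pics/c1.png

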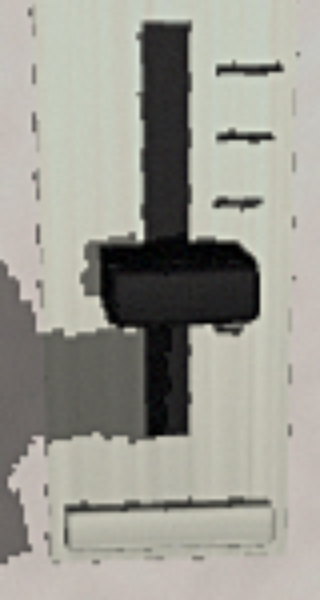

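```bash
python3 - <<'E'
from h import *
from scipy.optimize import least_squares
np.set_printoptions(precision=4,suppress=True)
p=env.read_camera('wrist')
O=[((382.5,107),.07,(None,.035)),((381,124),.07,(None,.021)),((379.5,140.3),.07,(None,.007)),((377,172),.07,(None,-.021)),
((361.5,95.5),.07,(-.05,None)),((361.5,199),.07,(-.05,None)),((362.3,221.5),.076,(-.05,-.066))]
W=[atz(p,u,z) for u,z,_ in O]
def loc(v,X): 
    c,s=np.cos(v[2]),np.sin(v[2]); d=X[:2]-v[:2]; return np.array([c*d[0]+s*d[1],-s*d[0]+c*d[1]])
def f(v): return [loc(v,X)[i]-t[i] for X,(_,_,t) in zip(W,O) for i in (0,1) if t[i] is not None]
r=least_squares(f,[.61,.06,-.2]);v=r.x
print(v,np.array(r.fun)*1e3)
T=atz(p,(365,163.5),.112);print('tip',T,loc(v,T))
for n,u,z in [('slot+',(361.5,95.5),.07),('slot-',(361.5,199),.07),('hood',(522.7,162.2),.125)]: print(n,loc(v,atz(p,u,z)))
s=env.get_state();print(s['ee_pos'],loc(v,np.array(s['ee_pos'])))
E
```

```text
[ 0.6148  0.0681 -0.1689] [-0.114  -0.1864 -0.0354 -0.0364 -0.0443 -0.0677  0.1119  0.3721]
tip [0.5632 0.0702 0.112 ] [-0.0512 -0.0067]
slot+ [-0.05    0.0448]
slot- [-0.0501 -0.0457]
hood [ 0.0672 -0.0075]
[0.5236 0.0414 0.2586] [-0.0853 -0.0417]
```

Request:
apply_moves:
  delta_pos:
    - [0,0,0]
    - [0.026,0.012,0]
    - [0.026,0.012,0]
    - [0.025,0.011,0]
    - [0,0,-0.001]
    - [0,0,0.03]
    - [0,0,0.03]
    - [0,0,0.03]
    - [0,0,0.03]
    - [0,0,0.02]
    - [0,0,0]
    - [0,0,0]
  spin: [-1.6,0,0,0,0,0,0,0,0,0,0,0]
  claw: [1,1,1,1,1,1,1,1,1,1,1,1]

```text
t: 5.0
ee_pos: [0.5714, 0.1117, 0.1198]
eef_rot: [0.765, 0.644, -0.0, 0.0]
wrist_force: [-0.3, 0.6, 0.8]
grip_width: 0.0004
grip_force: 0.0
```

```bash
cat > l.py <<'E'
from h import *
import sys
np.set_printoptions(precision=4,suppress=True)
v=np.array([ 0.6148,0.0681,-0.1689])
def loc(X):
    c,s=np.cos(v[2]),np.sin(v[2]); d=np.array(X)[:2]-v[:2]; return np.array([c*d[0]+s*d[1],-s*d[0]+c*d[1]])
s=env.get_state();print(s['t'],'tcp loc',loc(s['ee_pos']),s['ee_pos'][2],'F',s['wrist_force'])
p=env.read_camera('wrist')
for r in env.spot_point(p,'lever_tip')[:2]: print(np.round(r['point'],1),r['confidence'],loc(atz(p,r['point'],.112))+[0,.035])
if len(sys.argv)>1: save(p,sys.argv[1])
E
python3 l.py w2.png
```

```text
5.0 tcp loc [-0.0501  0.0356] 0.11980413043771802 F [-0.3137  0.5675  0.7768]
```

View pics/w2.png

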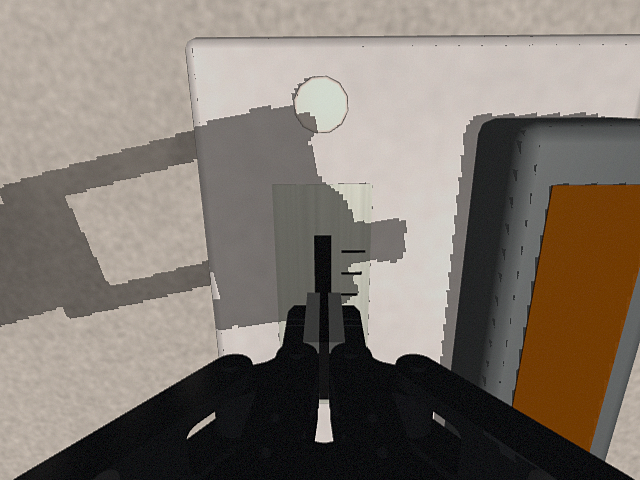

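The fingers are aligned with the slot at column 323 and sit on the out side of the lever, which they hide. I'll lower them and push home gently.

Request:
apply_moves:
  delta_pos:
    - [0,0,0.014]
    - [0,0,0.014]
    - [-0.005,0,0]
    - [-0.005,0,0]
    - [-0.005,0,0]
    - [-0.003,0,0]
    - [-0.003,0,0]
    - [-0.002,0,0]
    - [-0.002,0,0]
    - [-0.002,0,0]
    - [-0.002,0,0]
    - [-0.002,0,0]
  spin: [0,0,0,0,0,0,0,0,0,0,0,0]
  claw: [1,1,1,1,1,1,1,1,1,1,1,1]

```text
t: 6.3
ee_pos: [0.5662, 0.0816, 0.0913]
eef_rot: [0.765, 0.644, -0.0, 0.0]
wrist_force: [-0.9, 1.1, 0.0]
grip_width: -0.0001
grip_force: 0.0
```

```bash
python3 l.py
```

```text
6.3 tcp loc [-0.0502  0.0051] 0.09129256283130374 F [-0.8695  1.1014  0.0459]
[326.7 388.4] 0.69 [-0.0488  0.0006]
```

Request:
apply_moves:
  delta_pos:
    - [-0.002,0,0]
    - [-0.002,0,0]
    - [-0.002,0,0]
    - [0,0,0]
  spin: [0,0,0,0]
  claw: [1,1,1,1]

```text
t: 6.8
ee_pos: [0.5652, 0.0755, 0.0913]
eef_rot: [0.765, 0.644, -0.0, 0.0]
wrist_force: [-0.3, 0.8, 0.3]
grip_width: 0.0002
grip_force: 0.0
```

Request:
apply_moves:
  delta_pos:
    - [-0.002,0,0]
    - [-0.002,0,0]
    - [-0.001,0,0]
    - [-0.001,0,0]
    - [0,0,0]
  spin: [0,0,0,0,0]
  claw: [1,1,1,1,1]

```text
t: 7.3
ee_pos: [0.5642, 0.0697, 0.0913]
eef_rot: [0.765, 0.644, -0.0, 0.0]
wrist_force: [0.4, 0.5, 0.5]
grip_width: 0.0
grip_force: 0.0
```

Request:
apply_moves:
  delta_pos:
    - [-0.001,0,0]
    - [-0.001,0,0]
    - [-0.001,0,0]
  spin: [0,0,0]
  claw: [1,1,1]

```text
t: 7.6
ee_pos: [0.5636, 0.0669, 0.0913]
eef_rot: [0.765, 0.644, -0.0, 0.0]
wrist_force: [-0.6, -0.1, -0.8]
grip_width: 0.0
grip_force: 0.0
```

```bash
python3 - <<'E'
from h import *
for n in ['side','scene']:
    p=env.read_camera(n); u=np.array(proj(p,[.563,.06,.1])).astype(int); print(u)
    c=p['pixels'][u[1]-30:u[1]+30,u[0]-40:u[0]+40]; cv2.imwrite(f'pics/{n}c.png',cv2.resize(c,None,fx=8,fy=8,interpolation=cv2.INTER_CUBIC)[:,:,::-1])
E
python3 l.py
```

```text
[318 266]
[337 218]
7.7 tcp loc [-0.0502 -0.0099] 0.091279806986968 F [ 0.2519  0.3214 -0.4415]
[320.7 304.4] 0.93 [-0.0514  0.028 ]
```

View pics/sidec.png

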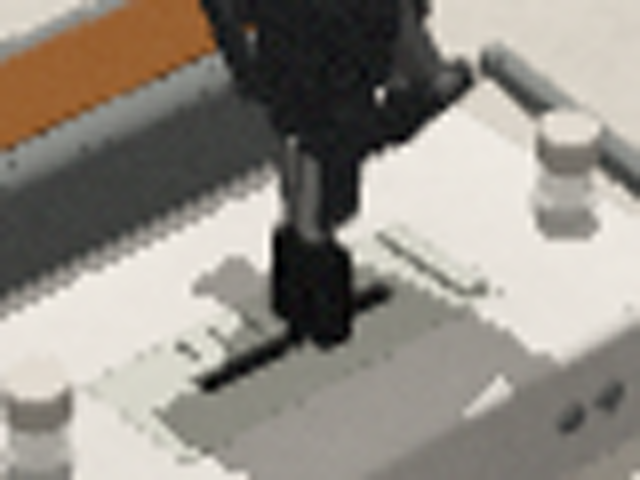

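```bash
python3 - <<'E'
from h import *
v=np.array([ 0.6148,0.0681,-0.1689]);c,s=np.cos(v[2]),np.sin(v[2])
def w(x,y,z): return [v[0]+c*x-s*y,v[1]+s*x+c*y,z]
st=env.get_state();t=np.array(st['ee_pos']);rt=R.from_quat(st['eef_rot'])
out=[]
for n in ['side','scene']:
    p=env.read_camera(n); u=np.array(proj(p,[.563,.06,.1])).astype(int)
    k=10;o=u-[20,30]
    im=cv2.resize(p['pixels'][o[1]:o[1]+60,o[0]:o[0]+40],None,fx=k,fy=k,interpolation=cv2.INTER_CUBIC)[:,:,::-1].copy()
    def dot(X,col): q=((np.array(proj(p,X))-o+.5)*k).astype(int); cv2.circle(im,tuple(int(a) for a in q),4,col,-1); return q
    for dx in(-.011,.011):
        for dy in (-.012,.012): dot(t+rt.apply([dx,dy,.008]),(0,0,255)); dot(t+rt.apply([dx,dy,-.03]),(0,128,255))
    for L,col in((.028,(0,255,0)),(.014,(255,255,0)),(0,(255,0,255))):
        for dx in(-.015,.015):
            for dy in (-.006,.006): dot(w(-.05+dx,L-.035+dy,.112),col)
    dot(w(-.05,-.066,.076),(255,0,0));dot(w(-.05,.045,.07),(255,0,0));dot(w(-.05,-.045,.07),(255,0,0))
    out.append(im)
cv2.imwrite('pics/ov.png',np.hstack(out))
E
```

```text
(no output)
```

View pics/ov.png

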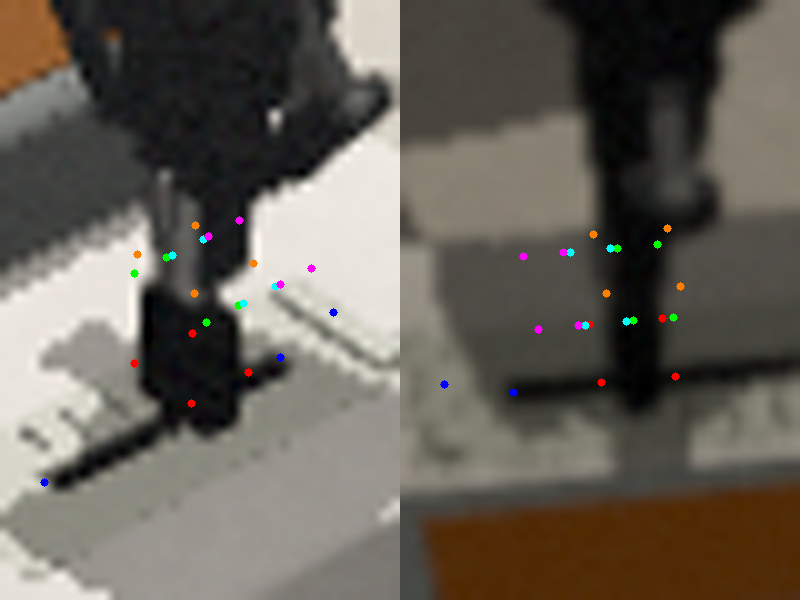

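The overlay is odd. The black block in the side view matches the paddle at about 28 mm, with the finger apparently standing over it. I'll check in the wrist view with the tool points projected.

```bash
python3 - <<'E'
from h import *
v=np.array([ 0.6148,0.0681,-0.1689]);c,s=np.cos(v[2]),np.sin(v[2])
def w(x,y,z): return [v[0]+c*x-s*y,v[1]+s*x+c*y,z]
st=env.get_state();t=np.array(st['ee_pos']);rt=R.from_quat(st['eef_rot'])
p=env.read_camera('wrist');o=np.array([220,160]);k=3
im=cv2.resize(p['pixels'][160:360,220:440],None,fx=k,fy=k,interpolation=cv2.INTER_CUBIC)[:,:,::-1].copy()
def dot(X,col): q=((np.array(proj(p,X))-o+.5)*k).astype(int); cv2.circle(im,tuple(int(a) for a in q),3,col,-1)
for dx in(-.011,.011):
    for dy in (-.012,.012): dot(t+rt.apply([dx,dy,.008]),(0,0,255)); dot(t+rt.apply([dx,dy,-.03]),(0,128,255))
for L,col in((.028,(0,255,0)),(.014,(255,255,0))):
    for dx in(-.015,.015):
        for dy in (-.006,.006): dot(w(-.05+dx,L-.035+dy,.112),col)
dot(w(-.05,-.066,.076),(255,0,0));dot(w(-.05,.045,.07),(255,0,0))
cv2.imwrite('pics/w3.png',im)
E
```

```text
(no output)
```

View pics/w3.png

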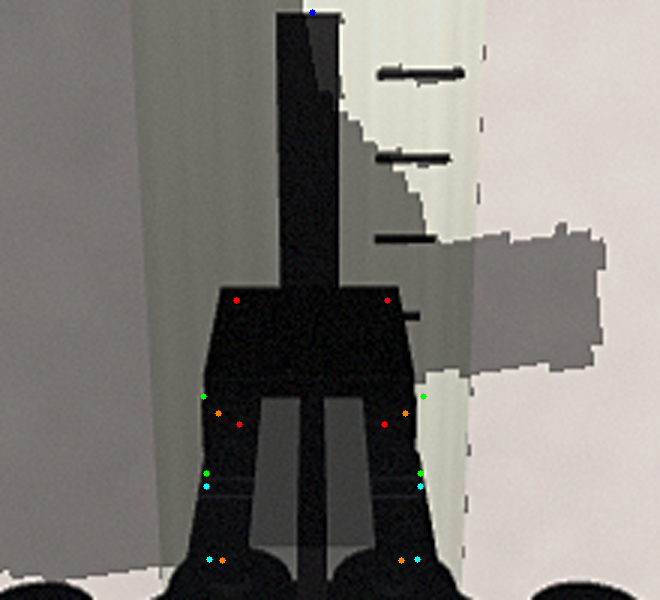

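The wrist view shows the paddle's out face free at crop rows 288-380. The pads end at row 397, so the fingertips are just above the paddle top. The real tips stand about 25 mm further back than the nominal figure, and the lever is still at about click 2. I'll back off and lower further, watching the force.

Request:
apply_moves:
  delta_pos:
    - [0,0,-0.008]
    - [0.025,0,0]
    - [0.025,0,0]
    - [0,0,0.008]
    - [0,0,0.003]
    - [0,0,0.003]
    - [0,0,0.002]
    - [0,0,0.002]
    - [0,0,0]
  spin: [0,0,0,0,0,0,0,0,0]
  claw: [1,1,1,1,1,1,1,1,1]

```text
t: 8.85
ee_pos: [0.572, 0.1156, 0.081]
eef_rot: [0.765, 0.644, -0.0, -0.0]
wrist_force: [0.7, 0.4, -0.3]
grip_width: 0.0001
grip_force: 0.0
```

```bash
python3 l.py
```

```text
8.85 tcp loc [-0.0502  0.0397] 0.08099836538128577 F [ 0.6547  0.3893 -0.3122]
[325.1 419.4] 0.8 [-0.0496  0.0276]
```

Request:
apply_moves:
  delta_pos:
    - [0,0,0.002]
    - [0,0,0.002]
    - [0,0,0.001]
    - [0,0,0]
  spin: [0,0,0,0]
  claw: [1,1,1,1]

```text
t: 9.35
ee_pos: [0.5719, 0.1162, 0.076]
eef_rot: [0.765, 0.644, -0.0, -0.0]
wrist_force: [0.2, -0.0, 0.4]
grip_width: -0.0001
grip_force: 0.0
```

Request:
apply_moves:
  delta_pos:
    - [0,0,0.002]
    - [0,0,0.002]
    - [0,0,0.002]
    - [0,0,0.002]
    - [0,0,0.002]
    - [0,0,0.002]
    - [0,0,0]
  spin: [0,0,0,0,0,0,0]
  claw: [1,1,1,1,1,1,1]

```text
t: 10.05
ee_pos: [0.5719, 0.1162, 0.0638]
eef_rot: [0.765, 0.644, -0.0, -0.0]
wrist_force: [-0.4, 0.3, 0.5]
grip_width: -0.0002
grip_force: 0.0
```

```bash
cat > sv.py <<'E'
from h import *
import sys
a=[]
for n in ['side','scene']:
    p=env.read_camera(n); u=np.array(proj(p,[.566,.085,.1])).astype(int); o=u-[25,35]
    a.append(cv2.resize(p['pixels'][o[1]:o[1]+60,o[0]:o[0]+40],None,fx=10,fy=10,interpolation=cv2.INTER_CUBIC)[:,:,::-1])
    print(n,o)
cv2.imwrite('pics/'+sys.argv[1],np.hstack(a))
E
python3 sv.py sv1.png
```

```text
side [287 235]
scene [320 182]
```

View pics/sv1.png

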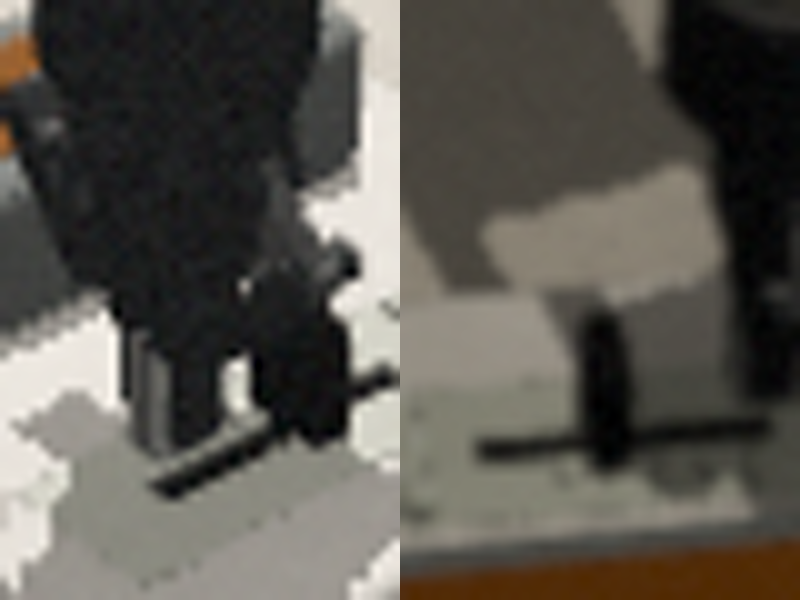

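The side view shows the fingertip at (165,440), level with the paddle at (310,380) and on its out side. The gap in the scene view is about 30 mm. Next I'll push toward home.

Request:
apply_moves:
  delta_pos:
    - [-0.008,0,0]
    - [-0.008,0,0]
    - [-0.006,0,0]
    - [-0.004,0,0]
    - [-0.002,0,0]
    - [-0.002,0,0]
    - [-0.002,0,0]
    - [-0.002,0,0]
    - [-0.002,0,0]
  spin: [0,0,0,0,0,0,0,0,0]
  claw: [1,1,1,1,1,1,1,1,1]

```text
t: 11.05
ee_pos: [0.5666, 0.0836, 0.0644]
eef_rot: [0.764, 0.645, 0.002, -0.001]
wrist_force: [0.6, 7.8, -1.5]
grip_width: 0.0001
grip_force: 3.4
```

```bash
python3 l.py
```

```text
11.05 tcp loc [-0.0501  0.0072] 0.06444967021487617 F [ 0.5643  7.7569 -1.5112]
```

Request:
apply_moves:
  delta_pos:
    - [-0.002,0,0]
    - [-0.002,0,0]
    - [-0.002,0,0]
    - [-0.002,0,0]
  spin: [0,0,0,0]
  claw: [1,1,1,1]

```text
t: 11.55
ee_pos: [0.5645, 0.072, 0.0642]
eef_rot: [0.765, 0.644, -0.0, 0.0]
wrist_force: [-0.3, 3.8, -0.1]
grip_width: -0.0001
grip_force: 2.1
```

Request:
apply_moves:
  delta_pos:
    - [-0.002,0,0]
    - [-0.002,0,0]
    - [-0.002,0,0]
    - [-0.002,0,0]
  spin: [0,0,0,0]
  claw: [1,1,1,1]

```text
t: 11.95
ee_pos: [0.5635, 0.0661, 0.0643]
eef_rot: [0.764, 0.645, 0.001, -0.001]
wrist_force: [0.8, 3.0, -1.1]
grip_width: 0.0001
grip_force: 1.6
```

Request:
apply_moves:
  delta_pos:
    - [-0.002,0,0]
    - [-0.002,0,0]
    - [-0.002,0,0]
    - [0,0,0]
  spin: [0,0,0,0]
  claw: [1,1,1,1]

```text
t: 12.35
ee_pos: [0.5622, 0.0584, 0.0643]
eef_rot: [0.765, 0.644, -0.0, 0.0]
wrist_force: [-0.1, 0.0, -0.1]
grip_width: 0.0
grip_force: 0.1
```

```bash
python3 l.py
```

```text
12.35 tcp loc [-0.0502 -0.0184] 0.06430400592017681 F [-0.0546  0.0219 -0.1184]
```

Request:
apply_moves:
  delta_pos:
    - [-0.001,0,0]
    - [-0.001,0,0]
    - [-0.001,0,0]
    - [-0.001,0,0]
    - [0,0,0]
  spin: [0,0,0,0,0]
  claw: [1,1,1,1,1]

```text
t: 12.95
ee_pos: [0.5622, 0.0582, 0.0644]
eef_rot: [0.764, 0.645, 0.002, -0.002]
wrist_force: [1.8, 9.2, -0.5]
grip_width: 0.0001
grip_force: 4.5
```

The lever is against the stop at 9 N with no motion. I'll back off, lift, and cross to the home side.

Request:
apply_moves:
  delta_pos:
    - [0.006,0,0]
    - [0.006,0,0]
    - [0,0,-0.02]
    - [0,0,-0.02]
    - [0,0,-0.02]
    - [-0.02,0,0]
    - [-0.02,0,0]
    - [-0.018,0,0]
    - [0,0,0]
    - [0,0,0]
  spin: [0,0,0,0,0,0,0,0,0,0]
  claw: [1,1,1,1,1,1,1,1,1,1]

```text
t: 13.95
ee_pos: [0.5538, 0.0096, 0.1243]
eef_rot: [0.765, 0.644, -0.0, 0.0]
wrist_force: [-0.0, -0.0, -0.1]
grip_width: -0.0002
grip_force: 0.0
```

```bash
python3 l.py w4.png; python3 - <<'E'
from l import *
for n in ['side','scene','wrist']:
    p=env.read_camera(n)
    for r in env.spot_point(p,'lever_tip')[:2]: print(n,np.round(r['point'],1),round(r['confidence'],2),loc(atz(p,r['point'],.112))+[0,.035])
    for r in env.spot_point(p,'vial_a')[:2]: print(n,'vial',round(r['confidence'],2),loc(atz(p,r['point'],.07)))
E
```

```text
13.95 tcp loc [-0.0503 -0.0679] 0.12431289694430567 F [-0.0413 -0.0176 -0.1406]
[326.5 213.7] 0.94 [-0.0488 -0.0003]
14.05 tcp loc [-0.0503 -0.0672] 0.12423793319227186 F [ 0.1447 -0.0684 -0.6266]
[326.8 213. ] 0.96 [-0.0487  0.0008]
side [326.4 261.4] 0.57 [-0.0577 -0.0041]
side [350.2 263.8] 0.41 [-0.1093 -0.0476]
side vial 0.44 [-0.0645 -0.1277]
scene [328.7 217. ] 0.47 [-0.0493 -0.0087]
scene vial 0.66 [-0.0535  0.1067]
scene vial 0.59 [-0.0553 -0.1345]
wrist [325.3 213.3] 0.88 [-0.0494  0.0003]
```

Wrist detection puts the lever at 0.000 m, so it is home. I'll descend on the home side and push out.

Request:
apply_moves:
  delta_pos:
    - [0,0,0.02]
    - [0,0,0.02]
    - [0,0,0.02]
    - [0,0,0]
    - [0.006,0,0]
    - [0.005,0,0]
    - [0.002,0,0]
    - [0.002,0,0]
    - [0.002,0,0]
    - [0.002,0,0]
  spin: [0,0,0,0,0,0,0,0,0,0]
  claw: [1,1,1,1,1,1,1,1,1,1]

```text
t: 15.6
ee_pos: [0.5573, 0.0258, 0.0655]
eef_rot: [0.765, 0.644, -0.002, 0.003]
wrist_force: [-2.3, -8.4, 3.3]
grip_width: -0.0002
grip_force: 4.1
```

```bash
python3 l.py
```

```text
15.6 tcp loc [-0.0495 -0.0514] 0.0655332209612411 F [-2.2501 -8.4454  3.2924]
[323.  305.3] 0.86 [-0.0498  0.0007]
```

Request:
apply_moves:
  delta_pos:
    - [0.001,0,0]
    - [0.001,0,0]
    - [0.001,0,0]
    - [0.001,0,0]
  spin: [0,0,0,0]
  claw: [1,1,1,1]

```text
t: 16.1
ee_pos: [0.5582, 0.0317, 0.0652]
eef_rot: [0.765, 0.644, 0.0, 0.001]
wrist_force: [0.1, -1.4, 1.9]
grip_width: 0.0
grip_force: 1.2
```

```bash
python3 l.py
```

```text
16.1 tcp loc [-0.0497 -0.0454] 0.06518694065430133 F [ 0.0982 -1.4192  1.9031]
[321.4 303.7] 0.77 [-0.0504  0.0071]
```

Request:
apply_moves:
  delta_pos:
    - [0.001,0,0]
    - [0.001,0,0]
    - [0.001,0,0]
    - [0,0,0]
  spin: [0,0,0,0]
  claw: [1,1,1,1]

```text
t: 16.6
ee_pos: [0.5581, 0.0359, 0.064]
eef_rot: [0.765, 0.645, -0.0, -0.0]
wrist_force: [-0.9, 0.8, -0.8]
grip_width: -0.0002
grip_force: 0.0
```

```bash
python3 l.py
```

```text
16.6 tcp loc [-0.0505 -0.0413] 0.06400176060409427 F [-0.8983  0.8089 -0.7536]
[325.5 297.4] 0.7 [-0.0498  0.0142]
```

Click 1, with the lever at 14.2 mm. Next is click 2, where contact comes at a TCP of about -0.0375.

Request:
apply_moves:
  delta_pos:
    - [0.002,0,0]
    - [0.002,0,0]
    - [0.002,0,0]
    - [0.002,0,0]
    - [0.001,0,0]
    - [0.001,0,0]
    - [0.001,0,0]
    - [0,0,0]
  spin: [0,0,0,0,0,0,0,0]
  claw: [1,1,1,1,1,1,1,1]

```text
t: 17.5
ee_pos: [0.5601, 0.0467, 0.0642]
eef_rot: [0.765, 0.644, 0.0, -0.0]
wrist_force: [0.7, -0.3, -0.1]
grip_width: 0.0004
grip_force: 0.3
```

```bash
python3 l.py
```

```text
17.5 tcp loc [-0.0503 -0.0303] 0.06424947557895269 F [ 0.7448 -0.2773 -0.0708]
[323.4 307. ] 0.96 [-0.0503  0.0214]
```

At the crest (21.4 mm).

Request:
apply_moves:
  delta_pos:
    - [0.001,0,0]
    - [0.001,0,0]
    - [0,0,0]
  spin: [0,0,0]
  claw: [1,1,1]

```text
t: 17.9
ee_pos: [0.5606, 0.0487, 0.0644]
eef_rot: [0.765, 0.645, 0.0, -0.0]
wrist_force: [0.4, 0.4, -0.2]
grip_width: -0.0003
grip_force: 0.0
```

```bash
python3 l.py
```

```text
17.9 tcp loc [-0.0502 -0.0282] 0.06435154970855725 F [ 0.437   0.3937 -0.2423]
[323.8 295.4] 0.84 [-0.0501  0.0278]
```

Request:
apply_moves:
  delta_pos:
    - [0.002,0,0]
    - [0.002,0,0]
    - [0.002,0,0]
    - [0.001,0,0]
    - [0.001,0,0]
    - [0.001,0,0]
    - [0.001,0,0]
    - [0.001,0,0]
    - [0,0,0]
  spin: [0,0,0,0,0,0,0,0,0]
  claw: [1,1,1,1,1,1,1,1,1]

```text
t: 18.9
ee_pos: [0.5621, 0.0582, 0.0643]
eef_rot: [0.765, 0.644, -0.001, 0.0]
wrist_force: [-1.1, -2.6, 0.8]
grip_width: -0.0002
grip_force: 1.6
```

```bash
python3 l.py
```

```text
18.9 tcp loc [-0.0502 -0.0187] 0.06433924424679288 F [-1.067  -2.5759  0.833 ]
[321.2 252.5] 0.73 [-0.0509  0.0529]
[321.8 308.7] 0.69 [-0.0508  0.0325]
```

Lever is at about 33 mm, just before the crest. Two small steps more.

Request:
apply_moves:
  delta_pos:
    - [0.001,0,0]
    - [0.001,0,0]
    - [0,0,0]
    - [0,0,0]
  spin: [0,0,0,0]
  claw: [1,1,1,1]

```text
t: 19.4
ee_pos: [0.5628, 0.0618, 0.0643]
eef_rot: [0.764, 0.645, 0.0, -0.0]
wrist_force: [-0.1, -0.2, -1.0]
grip_width: 0.0002
grip_force: 0.0
```

```bash
python3 l.py
```

```text
19.4 tcp loc [-0.0502 -0.015 ] 0.06426229175493761 F [-0.1338 -0.1606 -1.0277]
[322. 291.] 0.73 [-0.0507  0.0427]
```

The lever has snapped to about 42 mm. I'll back away, lift, and verify.

Request:
apply_moves:
  delta_pos:
    - [-0.01,0,0]
    - [-0.02,0,0]
    - [-0.015,0,0]
    - [0,0,-0.03]
    - [0,0,-0.03]
    - [0,0,-0.03]
    - [0,0,-0.03]
    - [0,0,0]
    - [0,0,0]
  spin: [0,0,0,0,0,0,0,0,0]
  claw: [1,1,1,1,1,1,1,1,1]

```text
t: 20.4
ee_pos: [0.5553, 0.016, 0.185]
eef_rot: [0.765, 0.644, 0.001, 0.001]
wrist_force: [0.5, 0.4, 0.2]
grip_width: -0.0
grip_force: 0.0
```

```bash
python3 l.py w5.png; python3 l.py
```

```text
20.4 tcp loc [-0.0499 -0.0613] 0.18501274167487453 F [0.5337 0.3832 0.1763]
[323.4 129.2] 0.69 [-0.0496  0.0409]
20.5 tcp loc [-0.0511 -0.0612] 0.18258452073160067 F [-0.5983 -0.0852 -0.3726]
[326.1 127.4] 0.72 [-0.0496  0.0421]
```

View pics/w5.png

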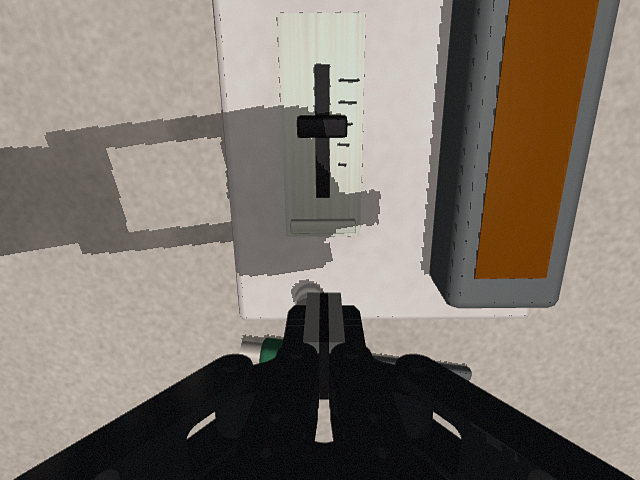

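The lever sits on the third line: paddle at (322,126), with two lines above and two below. Vial_a is still standing at (305,292), and nothing is touching.

```bash
python3 -c "
from plant import env
print(env.sign_off())"
```

```text
the job is handed in; nothing more can be done
None
```

I pushed the lever back against its home stop at about 9 N, then out click by click to the third click, where the last picture put it at about 42 mm; the gripper was clear of everything when I handed the job in, and no verdict came back.

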